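# Try the new roller catch of a craft cupboard

### The arm

A 6-joint arm with a two-finger parallel gripper is mounted at the origin on a cart in front of the work surface, level with it; the furniture and walls round the work are solid. World frame = base frame: x ahead of the robot, y to its left, z up, the work surface at z = 0. Lengths are in mm, angles in degrees, forces in N, time in s.
With the tool pointing down it reaches from about 275 to 850 mm from the base axis. Payload 5.2 kg.
Tool frame: the origin (TCP) lies midway between the tips of the shut fingers; the grasp point (between the pads) lies 19 mm behind it; z points along the fingers, y is the line along which they close (so a half turn about z gives the same grasp; the last joint's range is limited). The gripper opens to 85 mm and grips with 20 to 120 N. Pads are 22 mm wide; open, the fingers measure 114 mm over their backs; the gripper's body (76 mm by 85 mm) begins 54 mm behind the grasp point. The pads swing forward as they close: fully open they stand 13 mm farther back than shut.
Start: joints at [-78.942, 14.817, 87.949, -0, 77.235, -11.62], TCP at [212.071, -507.475, 231.31] pointing down, gripper open.
Joint ranges: [-179.93, 179.93], [-52.35, 119.4], [10.71, 147.94], [-69.91, 249.91], [12.55, 155.21], [-178.61, 178.61]. Speed limits (degrees/s): [147.25, 147.25, 180, 180, 180, 180].

### API

Orientations are given as [roll, pitch, yaw] about the fixed x, y, z axes, in that order (R = Rz(yaw) Ry(pitch) Rx(roll)).
In Python, from bench import status, viewer, ctrl, finder gives the robot as it stands.
- The arm moves only by the tool send_rows, never from a script. Its argument "targets" is a list that holds one entry, the list of rows, each a list of 4 numbers: the shift along the tool's x, y, z in m, then the turn about the tool's z in rad. A call has 1 to 8 rows; each row shifts and turns the commanded pose from where the row before left it, along the tool's axes as they then stand; what a row does not reach is not made up. A row lasts 1/12 s, in which the tool goes at most 41.7 mm and 7.16 degrees, less where a joint would pass 70% of its speed; a pose out of reach is approached as far as the arm can. A call with a gripper value outside its range is refused whole. "claw" is the gripper command: -1 is fully open, 1 is shut, values between are in proportion, set as the call begins (left out, the last holds). The fingers move at their own pace and stop on an object; the grip force is fixed at half the most. Time passes only in rows, so rows that do not move let the fingers close. It gives the time, the measured TCP pose, the force, the opening and the grip force at its end, in the units of the state.
- status.state(): the state, without advancing time (a new reading comes with each control period).
- viewer.get_image(name): name is "scene" or "side" or "wrist"; returns a dict with "img" (400x640x3 uint8, red, green, blue), "mtx" (3x3 intrinsics, pixels), "dist" ([k1, k2, p1, p2, k3] as OpenCV has them; the pictures are not rectified), "origin" and "attitude" of the camera in the world; the wrist camera has in their place "T_tool_cam" (4x4, takes a point from camera to tool coordinates, whose origin is the TCP and whose axes are the flange's). Camera axes: x right, y up, looking along -z (the intrinsics and any distortion apply to the point x, -y, -z); pixel columns grow to the right and rows downward; lengths in mm; the calibration is good to about 2 mm. A picture is of the moment at which its call begins: read the wrist's pose just before it. There is no depth.
- ctrl.sign_off(): hands the job in; it is judged then, once.
Trained networks look in a picture, given as the dict that the camera call returned (one of the last four; its "shot" number tells which), for a name from the list of things; names that differ only in an ending like _2 or _b are one class to them, and where a whole thing is asked for, a point or a joint stands for the part that bears it (a point fixed in the world has none). Each returns a list of dicts, best first, with "score" (0 to 1); they miss things now and then, are a little off and sometimes report something else, mostly with a low value. They report only what shows in the picture. A call takes as long as a camera call.
- finder.find_in(name, picture): "pixel" ([column, row] in pixels, amid what is visible of it).
- finder.cut_out(name, picture): "mask" (400x640 bool, what is visible of it) and "pixel" ([column, row] in pixels, amid what is visible of it).
The state is a dict: "time_s": time; "joint_pos": joint angles; "dq": joint speeds; "joint_torque": joint torques, N m; "tool_pos": TCP position; "orientation": TCP orientation; "force": force on the tool from outside, world axes, zero at the start; "torque": the same for the moment, N m; "opening": finger opening in mm; "grip_force": force on a finger pad.
Only numpy, scipy, OpenCV 4.12 (cv2) and the standard library are available. Lean on these libraries where they do the work, as an engineer would, in place of code of your own. Each camera call takes 0.05 s, during which the arm holds its last target. There are 200 camera calls.

### The job

I have fitted a roller catch to the taller of the two little cupboards; please try it. First push that cupboard's door, which stands ajar, fully shut past the catch until it snaps home; then pull it out through the catch again and leave it standing half open, at about 50 degrees. Leave the lower cupboard's door as it is.

Things in the scene. Friction and masses are not known exactly. Their poses are not given: they have to be found in the camera images.
- tall: the taller cupboard: light wood, 80 deep (x) x 120 wide (y) x 220 mm high, fixed. Origin: centre of underside; +x points from the door into the cupboard, +y left as seen from the front. Its door is 116 mm wide, 14 thick, z 8 to 210 mm, covers the front and is hinged on the right: vertical axis at x=-41, y=-58 mm (on the door's inner face)
- tall_door (a joint): the tall cupboard's door, ajar at the start; rad, 0 = fully shut, grows as it swings out (anticlockwise from above), stop at 1.6. A sprung roller catch resists from about 0.15 rad; push through it (about 8 N at the bar): below about 0.07 it snaps to 0 and holds; pulling out takes about 7 N. Beyond 0.15 the door moves freely and stays where left
- tall_handle (a point): on the axis of that door's dark steel pull, an upright round bar 10 mm thick, z 140 to 200 mm; point 20 mm below its top. In the door's frame (on the hinge axis, cupboard's axes when shut) x=-44, y=+94 mm, 30 mm off the outer face; a 10 mm stem at each end joins it to the door. Turns with the door: x = door's inward normal, y = along the door away from the hinge
- low_door (a joint): door of the other cupboard (same make, 150 mm high, farther to the right), not to be touched; rad, 0 = shut; it also stands ajar. Obstacle for the arm: a folded yarn swift, an upright bundle of wooden sticks 90 mm thick, 460 mm high, fixed at the near left corner of the table (x=0.22, y=0.19 m); lift and lean the arm back before swinging past it

How it is judged:
By the outcome, as a careful person would: the job done as asked, in the order asked, and still so for the second after the job is handed in, with the robot touching nothing.
It also fails if it takes over 46 s, if anything falls off the work surface, if the arm or the gripper's body presses on something with over 40 N, if the wrist force passes 120 N, or if a joint passes its speed limit or range.

## Working session

There is one attempt and no reset: what is moved stays moved. The work goes in short steps, Python scripts to look and compute and a tool call to move; the robot and the scene stay as the last step left them, time stands still between calls to the robot, and variables do not carry over. Pictures are saved under pics/ and viewed, at most 10 in all, crops included, and the job is handed in when it is done.

Besides the shell and the picture viewer there is one more tool, called after "Emit:" by a JSON object that holds its "name" and its "arguments". send_rows: Moves the arm, as the interface text tells. Its arguments: {"type":"object","properties":{"targets":{"type":"array","items":{"type":"array","items":{"type":"array","items":{"type":"number"}}}},"claw":{"type":"number"}},"required":["targets"]}

```bash
mkdir -p pics; ls; cat > h.py <<'E'
import numpy as np,cv2
from bench import status,viewer,ctrl,finder
from scipy.spatial.transform import Rotation as R
E
python3 - <<'E'
from h import *
s=status.state();print(s)
for n in("scene","side"):
    p=viewer.get_image(n);cv2.imwrite(f"pics/{n}0.png",p["img"][:,:,::-1])
    print(n,p["mtx"],p["dist"],p["origin"],p["attitude"])
    for q in("tall","tall_handle","tall_door","low_door"):
        print(q,[(d["pixel"],round(d["score"],2)) for d in finder.find_in(q,p)])
E
```

```text
pics
{'time_s': 0.0, 'joint_pos': array([-7.89430944e+01,  1.48591890e+01,  8.80110736e+01, -2.86605209e-04,
        7.72337085e+01, -1.16205074e+01]), 'dq': array([ 0.01833113,  0.12471427,  0.01472077,  0.10619632, -0.03833951,
        0.06453781]), 'joint_torque': array([ 2.84614623e-05, -4.46027720e+01, -2.90564579e+01, -1.35745126e-04,
        1.17553477e-02, -1.38591858e-05]), 'tool_pos': array([ 211.95807997, -506.9523508 ,  230.47537237]), 'orientation': array([-1.79898104e+02, -2.06690413e-02,  2.26774582e+01]), 'force': array([0.16724803, 0.17192669, 0.23396777]), 'torque': array([-0.02077865, -0.02480578, -0.00573616]), 'grip_force': 0.0, 'opening': 85.4036223636767}
scene [[368.21740794   0.         323.00956356]
 [  0.         368.21740794 199.42577826]
 [  0.           0.           1.        ]] [0.01761196 0.         0.         0.         0.        ] [-207.97863694 -627.21766775  532.36799983] [ 64.56927484   1.29209584 -58.0040323 ]
tall [([242.7, 180.0], 0.6)]
tall_handle []
tall_door [([238.4, 187.2], 0.89)]
low_door [([238.5, 191.1], 0.59), ([399.8, 233.9], 0.57)]
side [[394.64042927   0.         320.016351  ]
 [  0.         394.64042927 201.38605208]
 [  0.           0.           1.        ]] [-0.00239719  0.          0.          0.          0.        ] [ 943.52591111 -707.47213641  713.91051655] [51.05054278  0.47623393 34.00696249]
tall [([365.3, 157.8], 0.92)]
tall_handle [([345.5, 157.4], 0.69)]
tall_door [([345.3, 157.0], 0.83)]
low_door [([257.5, 274.6], 0.61)]
```

View pics/scene0.png

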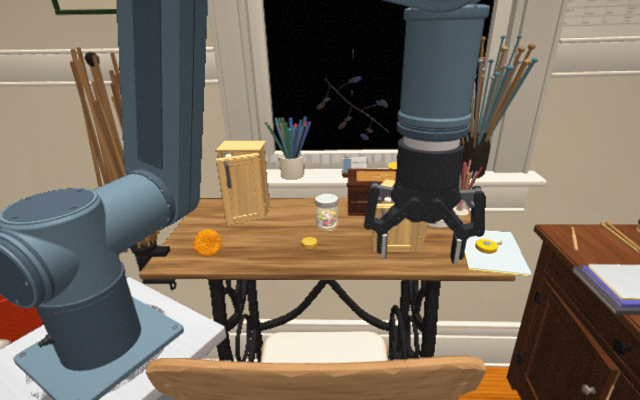

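View pics/side0.png

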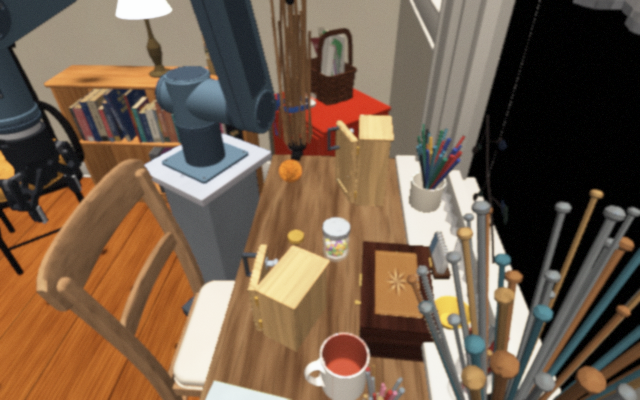

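The scene picture shows the tall cupboard at about (242,180) with its dark bar at (228,170). The side picture shows it at (365,158), bar at about (331,137). The low cupboard is at (290,290) in the side view. I'll zoom in for corner points.

```bash
python3 - <<'E'
import cv2,numpy as np
a=cv2.imread("pics/scene0.png")[130:235,205:280];b=cv2.imread("pics/side0.png")[105:215,320:400]
f=lambda x:cv2.resize(x,(400,550),interpolation=cv2.INTER_CUBIC)
# scale: a 75x105 -> 5x -> 375x525 ; b 80x110 ->5x
a=cv2.resize(a,None,fx=5,fy=5,interpolation=cv2.INTER_CUBIC);b=cv2.resize(b,None,fx=5,fy=5,interpolation=cv2.INTER_CUBIC)
c=np.zeros((550,790,3),np.uint8);c[:525,:375]=a;c[:550,390:790]=b
for k in range(0,550,50):
  c[k,:]=(c[k,:]*.5).astype(np.uint8)
  for o in(0,390):
    if o+k<790:c[:,o+k]=(c[:,o+k]*.5).astype(np.uint8)
cv2.imwrite("pics/z.png",c)
E
```

```text
(no output)
```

View pics/z.png

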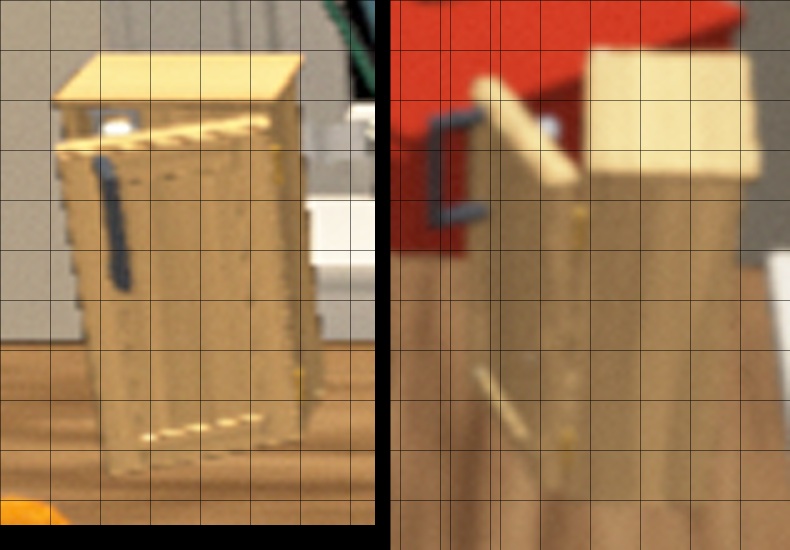

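```bash
cat >> h.py <<'E'
def pose_pts(x,y,yaw,th,pts):  # pts: (frame 'c'/'d', xyz)
    o=[]
    for f,p in pts:
        p=np.array(p,float)
        if f=='d': p=R.from_euler('z',th).apply(p)+[-41,-58,0]
        o.append(R.from_euler('z',yaw).apply(p)+[x,y,0])
    return np.array(o)
def proj(P,c):
    A=R.from_euler('xyz',c["attitude"],degrees=True).as_matrix()
    q=(np.asarray(P)-c["origin"])@A*[1,-1,-1]
    return cv2.projectPoints(q,np.zeros(3),np.zeros(3),np.array(c["mtx"]),np.array(c["dist"]))[0][:,0]
E
python3 - <<'E'
from h import *
from scipy.optimize import least_squares
c=[viewer.get_image(n) for n in("scene","side")]
# door anticlockwise from above opening: hinge right; yaw sign: th>0 about +z?
bar=[('d',(-44,94,200)),('d',(-44,94,140))]
top=lambda a,b:('c',(a,b,220))
S=[(top(-40,60),(52,100)),(top(40,60),(100,54)),(top(40,-60),(302,56)),(top(-40,-60),(277,100)),
(bar[0],(102,158)),(bar[1],(123,290)),(('d',(-14,116,210)),(57,151)),(('d',(-14,116,8)),(110,473)),(('d',(-14,0,210)),(268,125)),(('d',(-14,0,8)),(299,438))]
D=[(top(-40,-60),(583-390,172)),(top(40,-60),(370,178)),(top(40,60),(360,55)),(top(-40,60),(198,48)),
(bar[0],(45,120)),(bar[1],(45,224)),(('d',(-14,116,210)),(82,85)),(('d',(0,0,210)),(188,182))]
for sg in (1,-1):
  def f(v,full=False):
    r=[]
    for L,cc,o in((S,c[0],(205,130)),(D,c[1],(320,105))):
        P=pose_pts(v[0],v[1],v[2],sg*v[3],[l[0] for l in L])
        px=np.array([l[1] for l in L])/5-.4+o
        r.append(proj(P,cc)-px)
    return np.vstack(r) if full else np.vstack(r).ravel()
  b=min((least_squares(f,[400,100,y0,.4],loss='soft_l1') for y0 in(-.5,0,.5)),key=lambda z:z.cost)
  print(sg,b.x,np.degrees(b.x[2:]),b.cost);print(f(b.x,1).round(1).tolist())
  print(pose_pts(*b.x[:3],sg*b.x[3],[('d',(-44,94,180)),('c',(-41,-58,0))]))
E
```

```text
1 [543.14359406 132.17665433   6.7671925  -74.96626773] [  387.7315695  -4295.25074664] 16.236973199121998
[[1.4, -0.6], [0.6, 0.5], [-0.7, 0.1], [-1.9, -0.5], [1.2, 4.4], [-0.0, -1.2], [-0.1, -0.1], [-0.5, 1.1], [0.5, -0.6], [0.9, 0.7], [0.2, -1.9], [-2.8, -1.6], [-2.1, 0.8], [0.7, 0.9], [0.2, 0.8], [0.0, -0.7], [0.5, -1.0], [0.6, -0.8]]
[[432.48884963  84.11011637 180.        ]
 [533.84209155  61.76016442   0.        ]]
-1 [5.43143590e+02 1.32176655e+02 4.84007289e-01 5.85122944e+00] [ 27.73157494 335.25075186] 16.236973199121365
[[1.4, -0.6], [0.6, 0.5], [-0.7, 0.1], [-1.9, -0.5], [1.2, 4.4], [-0.0, -1.2], [-0.1, -0.1], [-0.5, 1.1], [0.5, -0.6], [0.9, 0.7], [0.2, -1.9], [-2.8, -1.6], [-2.1, 0.8], [0.7, 0.9], [0.2, 0.8], [0.0, -0.7], [0.5, -1.0], [0.6, -0.8]]
[[432.48885177  84.1101156  180.        ]
 [533.84209378  61.76016402   0.        ]]
```

Emit:
{"name": "send_rows", "arguments": {"targets": [[[0.025, -0.0285, -0.006, 0], [0.025, -0.0285, -0.006, 0], [0.025, -0.0285, -0.006, 0], [0.025, -0.0285, -0.006, 0], [0.025, -0.0285, -0.006, 0], [0.025, -0.0285, -0.006, 0], [0.025, -0.0285, -0.006, 0], [0.025, -0.0285, -0.006, 0]]]}}

```text
time_s: 1.27
tool_pos: [308.8, -218.3, 279.8]
orientation: [180.0, -0.0, 22.6]
force: [0.8, -0.2, 1.0]
opening: 85.3
grip_force: 0.0
```

```bash
python3 - <<'E'
from h import *
p=viewer.get_image("wrist");print(p["T_tool_cam"],p["mtx"],p["dist"])
E
```

```text
[[-1.70983535e-03  9.57971573e-01  2.86858053e-01  7.33016537e+01]
 [ 9.99995499e-01  2.34519585e-03 -1.87132031e-03  1.35321286e+00]
 [-2.46540997e-03  2.86853562e-01 -9.57971271e-01 -1.42451044e+02]
 [ 0.00000000e+00  0.00000000e+00  0.00000000e+00  1.00000000e+00]] [[310.91388041   0.         321.37619743]
 [  0.         310.91388041 198.2084093 ]
 [  0.           0.           1.        ]] [-0.00924401  0.          0.          0.          0.        ]
```

Emit:
{"name": "send_rows", "arguments": {"targets": [[[0.0245, -0.028, -0.0035, 0], [0.0245, -0.028, -0.0035, 0], [0.0245, -0.028, -0.0035, 0], [0.0245, -0.028, -0.0035, 0], [0.0245, -0.028, -0.0035, 0], [0.0245, -0.028, -0.0035, 0], [0.0245, -0.028, -0.0035, 0], [0.0245, -0.028, -0.0035, 0]]]}}

```text
time_s: 1.98
tool_pos: [403.4, 64.0, 307.8]
orientation: [180.0, -0.1, 22.7]
force: [1.2, -0.7, -0.4]
opening: 85.4
grip_force: 0.0
```

Emit:
{"name": "send_rows", "arguments": {"targets": [[[0, 0, 0, -0.1037], [0, 0, 0, -0.1037], [0, 0, 0, -0.1037], [0, 0, 0, -0.1037], [0, 0, 0, -0.1037], [0, 0, 0, 0]]]}}

```text
time_s: 2.48
tool_pos: [403.3, 62.2, 307.4]
orientation: [180.0, -0.0, 52.6]
force: [-0.6, 0.4, 0.3]
opening: 85.5
grip_force: 0.0
```

```bash
cat >> h.py <<'E'
def wristcam(s,p):
    Rt=R.from_euler('xyz',s["orientation"],degrees=True).as_matrix();T=np.array(p["T_tool_cam"])
    A=Rt@T[:3,:3]
    return dict(origin=s["tool_pos"]+Rt@T[:3,3],attitude=R.from_matrix(A).as_euler('xyz',degrees=True),mtx=p["mtx"],dist=p["dist"])
E
python3 - <<'E'
from h import *
s=status.state();p=viewer.get_image("wrist");c=wristcam(s,p)
print(s["tool_pos"],s["orientation"],s["joint_pos"].round(1))
im=p["img"][:,:,::-1].copy()
cv2.imwrite("pics/w1raw.png",im)
pts=[('d',(-44,94,200)),('d',(-44,94,140)),('d',(-14,116,210)),('d',(0,116,210)),('d',(-14,0,210)),('d',(0,0,210)),('c',(-40,60,220)),('c',(-40,-60,220))]
q=proj(pose_pts(543.1,132.2,.484,np.radians(24.75),pts),c);print(q.round(0).tolist())
for n in("tall_handle","tall_door"):print(n,[(d["pixel"],d["score"]) for d in finder.find_in(n,p)])
for a in q: cv2.circle(im,tuple(int(v) for v in a.round()),2,(255,0,255),-1)
cv2.imwrite("pics/w1.png",im)
E
```

```text
[403.26226877  62.22454417 307.36051006] [ 1.79989326e+02 -5.12828239e-03  5.26112679e+01] [-7.  -2.9 97.5 -0.  85.4 30.4]
[[331.0, 153.0], [329.0, 144.0], [303.0, 115.0], [302.0, 95.0], [458.0, 115.0], [460.0, 96.0], [314.0, 15.0], [469.0, 95.0]]
tall_handle [([356.6, 106.2], 0.77)]
tall_door [([355.3, 104.7], 0.63)]
```

View pics/w1.png

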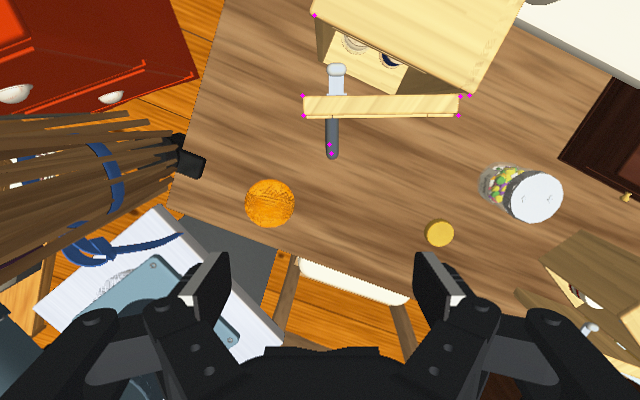

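The wrist picture fits the model: the bar end is seen at (332,157) and the door edge along row 117, both within about 2 mm of prediction. I'll go down over the bar and grip it.

Emit:
{"name": "send_rows", "arguments": {"targets": [[[0.0175, 0.005, 0, 0], [0.0175, 0.005, 0, 0], [0, 0, 0.036, 0], [0, 0, 0.036, 0], [0, 0, 0.036, 0], [0, 0, 0.034, 0], [0, 0, 0, 0]]]}}

```text
time_s: 3.22
tool_pos: [427.8, 84.0, 159.6]
orientation: [-179.4, 0.4, 52.2]
force: [-1.5, -0.3, -0.6]
opening: 85.6
grip_force: 0.0
```

```bash
python3 - <<'E'
from h import *
s=status.state();p=viewer.get_image("wrist");print(s["tool_pos"],s["force"])
cv2.imwrite("pics/w2.png",p["img"][:,:,::-1])
E
```

```text
[427.83098351  83.98916413 159.64706646] [-1.48763    -0.25987149 -0.55630606]
```

View pics/w2.png

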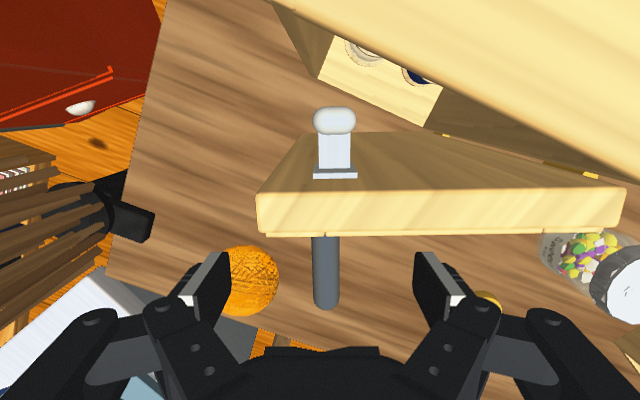

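The bar (326,240–305) lies between the fingers, so I'll close.

Emit:
{"name": "send_rows", "arguments": {"targets": [[[0.002, 0.003, -0.003, 0], [0, 0, 0, 0], [0, 0, 0, 0], [0, 0, 0, 0], [0, 0, 0, 0], [0, 0, 0, 0], [0, 0, 0, 0], [0, 0, 0, 0]]], "claw": 1}}

```text
time_s: 3.93
tool_pos: [432.6, 84.8, 168.5]
orientation: [-179.7, 0.1, 52.4]
force: [-11.3, 4.2, 9.9]
opening: 8.5
grip_force: 58.5
```

Emit:
{"name": "send_rows", "arguments": {"targets": [[[0.0057, -0.0025, 0, 0.06], [0.0057, -0.0025, 0, 0.06], [0.0057, -0.0025, 0, 0.06], [0.0057, -0.0025, 0, 0.06], [0, 0, 0, 0], [0, 0, 0, 0]]]}}

```text
time_s: 4.43
tool_pos: [440.7, 109.3, 168.5]
orientation: [-179.6, 0.2, 38.7]
force: [-11.8, 8.5, 9.3]
opening: 9.3
grip_force: 58.5
```

Emit:
{"name": "send_rows", "arguments": {"targets": [[[0.0038, -0.0017, 0, 0.04], [0.0038, -0.0017, 0, 0.04], [0.0038, -0.0017, 0, 0.04], [0.0038, -0.0017, 0, 0.04], [0, 0, 0, 0], [0, 0, 0, 0]]]}}

```text
time_s: 4.93
tool_pos: [449.9, 124.8, 168.6]
orientation: [-179.6, 0.1, 29.5]
force: [-8.2, 14.1, 6.3]
opening: 8.5
grip_force: 58.4
```

Emit:
{"name": "send_rows", "arguments": {"targets": [[[0.002, -0.0009, 0, 0.02], [0.002, -0.0009, 0, 0.015], [0, 0, 0, 0], [0, 0, 0, 0]]]}}

```text
time_s: 5.27
tool_pos: [451.8, 127.5, 168.5]
orientation: [-179.6, 0.2, 27.5]
force: [-11.7, 9.5, 8.8]
opening: 8.7
grip_force: 58.8
```

Emit:
{"name": "send_rows", "arguments": {"targets": [[[0.002, 0, 0, 0], [0.002, 0, 0, 0], [0, 0, 0, 0], [0, 0, 0, 0]]]}}

```text
time_s: 5.6
tool_pos: [451.8, 127.6, 168.4]
orientation: [-179.6, 0.7, 27.5]
force: [-23.9, 1.6, 19.3]
opening: 8.4
grip_force: 60.2
```

```bash
python3 - <<'E'
from h import *
s=status.state();print(s["tool_pos"],s["force"],s["orientation"])
a=viewer.get_image("scene")["img"][120:240,195:295,::-1];b=viewer.get_image("wrist")["img"][:,:,::-1]
c=np.zeros((480,800,3),np.uint8);c[:,:400]=cv2.resize(a,(400,480));c[:250,400:]=cv2.resize(b,(400,250))
b=viewer.get_image("side")["img"][95:210,310:405,::-1];c[250:,400:590]=cv2.resize(b,(190,230))
cv2.imwrite("pics/shut.png",c)
E
```

```text
[451.81283977 127.58014679 168.43696939] [-23.92553671   1.57906639  19.31281259] [-179.62726565    0.67675258   27.54934683]
```

View pics/shut.png

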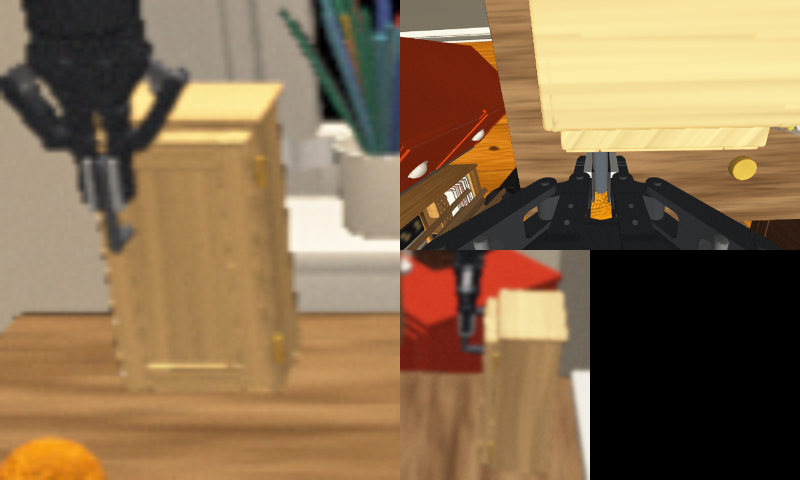

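The door is flush with the cupboard front (scene crop, rows 130–385), and it did not move under a 20 N push, so it's shut. Now I'll pull it open.

Emit:
{"name": "send_rows", "arguments": {"targets": [[[-0.004, 0, 0, 0], [-0.0037, 0.0018, 0, -0.04], [-0.0037, 0.0018, 0, -0.04], [-0.0037, 0.0018, 0, -0.04], [-0.0037, 0.0018, 0, -0.04], [-0.0037, 0.0018, 0, -0.04], [-0.0037, 0.0018, 0, -0.04], [0, 0, 0, 0]]]}}

```text
time_s: 6.42
tool_pos: [438.8, 105.1, 168.5]
orientation: [-179.7, 0.2, 41.4]
force: [-12.4, 7.1, 9.7]
opening: 8.9
grip_force: 60.4
```

Emit:
{"name": "send_rows", "arguments": {"targets": [[[-0.0056, 0.0028, 0, -0.06], [-0.0056, 0.0028, 0, -0.06], [-0.0056, 0.0028, 0, -0.06], [-0.0056, 0.0028, 0, -0.06], [-0.0056, 0.0028, 0, -0.06], [-0.0056, 0.0028, 0, -0.06], [-0.0056, 0.0028, 0, -0.06], [0, 0, 0, 0]]]}}

```text
time_s: 7.08
tool_pos: [430.9, 61.2, 168.5]
orientation: [-179.7, 0.1, 65.5]
force: [-10.0, 2.4, 9.1]
opening: 8.6
grip_force: 61.3
```

Emit:
{"name": "send_rows", "arguments": {"targets": [[[-0.0056, 0.0028, 0, -0.06], [-0.0056, 0.0028, 0, -0.06], [-0.0056, 0.0028, 0, -0.06], [-0.0028, 0.0014, 0, -0.03], [0, 0, 0, 0], [0, 0, 0, 0], [0, 0, 0, 0]]]}}

```text
time_s: 7.67
tool_pos: [434.0, 39.7, 168.5]
orientation: [-179.8, 0.0, 77.4]
force: [-8.4, -0.1, 5.5]
opening: 8.5
grip_force: 61.3
```

Emit:
{"name": "send_rows", "arguments": {"targets": [[[0, 0, 0, 0], [0, 0, 0, 0], [0, 0, 0, 0], [0, 0, 0, 0], [0, 0, 0, 0], [0, 0, 0, 0], [0, 0, 0, 0]]], "claw": 0}}

```text
time_s: 8.25
tool_pos: [436.2, 39.4, 168.3]
orientation: [180.0, -0.0, 77.3]
force: [0.2, 0.4, 0.2]
opening: 42.6
grip_force: 0.0
```

Emit:
{"name": "send_rows", "arguments": {"targets": [[[0, 0, -0.01, 0], [0, 0, -0.02, 0], [0, 0, -0.03, 0], [0, 0, -0.035, 0], [0, 0, -0.035, 0], [0, 0, -0.03, 0], [0, 0, 0, 0], [0, 0, 0, 0]]]}}

```text
time_s: 8.92
tool_pos: [437.1, 39.3, 330.0]
orientation: [179.8, -0.0, 77.3]
force: [0.3, -0.7, -0.3]
opening: 42.4
grip_force: 0.0
```

```bash
python3 - <<'E'
from h import *
s=status.state();p=viewer.get_image("wrist");c=wristcam(s,p);print(s["tool_pos"],s["force"])
im=p["img"][:,:,::-1].copy()
pts=[('d',(-44,94,200)),('d',(-14,116,210)),('d',(0,116,210)),('d',(-14,0,210)),('d',(0,0,210)),('c',(-40,60,220)),('c',(-40,-60,220))]
for a in proj(pose_pts(543.1,132.2,.484,np.radians(50),pts),c): cv2.circle(im,tuple(int(v) for v in a.round()),2,(255,0,255),-1)
cv2.imwrite("pics/end.png",im)
E
```

```text
[437.05280603  39.32064619 330.02425692] [ 0.31174367 -0.66776463 -0.2559714 ]
```

View pics/end.png

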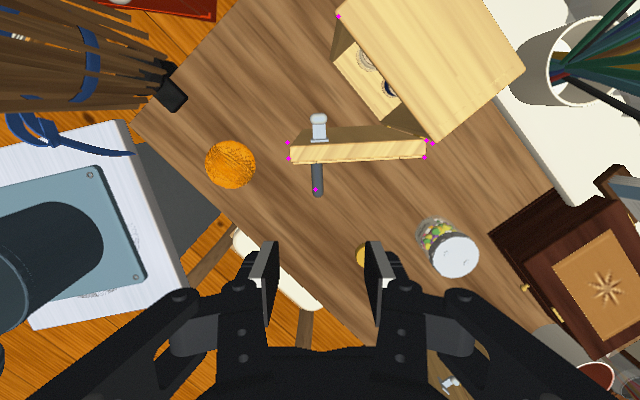

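The picture shows the door standing free of the gripper. Its outer edge runs from (290,163) to (426,157), which is about 51–52 degrees. That's as asked, so I'll hand it in.

```bash
python3 -c "
from h import *
print(ctrl.sign_off())"
```

```text
the job is handed in; nothing more can be done
None
```

The tall cupboard's door was pushed fully shut past the catch and held there, then pulled back out and left standing at about 50–52 degrees; the lower cupboard's door was not touched, and the job was handed in at about 9 s with the arm clear.

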